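# Nudge the pot home under the filling arm

### The job

Push the big lidded pot along the bench until it is fully home in the V-shaped stop, touching both bars; it stays standing on the bench the whole time, never lifted or tipped. Then push the swinging filling arm round until its spout stands centrally over the round mouth in the pot's lid. Leave the other things on the bench where they are.

Things in the scene. Friction and masses are not known exactly. Their poses are not given: they have to be found in the camera images.
- pot: round steel pot with fixed conical lid, 140 mm across, straight vertical wall to 86 mm high, 0.55 to 0.9 kg, loose; two strap handles on the lid reach 126 mm high. Origin: centre of the underside, z up
- mouth (a point): centre of the filler mouth in the middle of the pot's lid, 112 mm above the pot's underside: a round collar 54 mm outside, 48 mm inside
- station: the fixed filling station: the V stop and the filling arm's column. Origin on the bench at the very place the pot's centre takes when it touches both bars of the V. Station +x points from there into the V's apex, so the V opens towards station -x. The two dark steel bars are 85 mm long, 35 mm high and stand at 45 degrees either side of station x, their faces 70 mm from the origin. z up
- seat (a point): point on the bench where the pot's centre is when it is home in the V (the same point as the station's origin)
- column (a point): foot of the filling arm's upright column, on its swing axis, at x +100 mm, y +190 mm in the station frame. The column's flange is 90 mm across, the column 60 mm across and 223 mm high
- fillarm (a joint): swing angle of the filling arm in rad about the upright column axis, anticlockwise positive seen from above. At 0 the arm points from the column along station -x; at 1.086 its spout is over the seat. It turns from -0.5 to 1.9, starts parked between -0.25 and 0.3, moves with about 3 N at 150 mm from the axis and stays where it is left
- spout_end (a point): centre of the spout's lower opening, 140 mm above the bench and 215 mm from the column axis. The arm is a level steel tube, 26 mm across, its centreline 190 mm above the bench, straight from the column to 179 mm out, then bent down to the spout (26 mm across). A 16 mm thick black stub stands on the tube 172 mm out, its top at 222 mm
- sample_bottle: clear bottle, 52 mm across, 120 mm high, to be left alone. Origin under its centre
- gasket: black rubber ring, 72 mm across, 10 mm high, lying flat, to be left alone. Origin under its centre
- spanner: steel spanner, 160 mm long, lying flat, to be left alone. Its length is along its x
- beaker: clear plastic cup, 72 mm across, 85 mm high, to be left alone. Origin under its centre
- scrub_brush: brush lying flat, its length along its x, to be left alone
- small_can: small steel can with a black knob on its lid, 88 mm across, 105 mm high, to be left alone. Origin under its centre
- jar: squat glass jar with metal cap, 60 mm across, 75 mm high, to be left alone. Origin under its centre
Things that resemble listed ones, but are neither listed nor needed, are in the scene too. Leave any orange or red look-alike of the pot alone.

How it is judged:
By the outcome, as a careful person would: the job done as asked, in the order asked, and still so for the second after the job is handed in, with the robot touching nothing.
It also fails if it takes over 61 s, if anything falls off the work surface, if the arm or the gripper's body presses on something with over 40 N, if the wrist force passes 120 N, or if a joint passes its speed limit or range.

### The arm

A 6-joint arm with a two-finger parallel gripper is mounted at the origin on the work surface. World frame = base frame: x ahead of the robot, y to its left, z up, the work surface at z = 0. Lengths are in mm, angles in rad, forces in N, time in s.
With the tool pointing down it reaches from about 375 to 925 mm from the base axis. Payload 5.7 kg.
Tool frame: the origin (TCP) lies at the very end of the fingers, on their centre line; the grasp point (between the pads) lies 19 mm behind it; z points along the fingers, y is the line along which they close (so a half turn about z gives the same grasp; the last joint's range is limited). The gripper opens to 88 mm and grips with 3 to 60 N. Pads are 20 mm wide; open, the fingers measure 115 mm over their backs; the gripper's body (75 mm by 178 mm) begins 61 mm behind the grasp point.
Start: joints at [1.067, 0.359, 1.51, -0, 1.272, -0.115], TCP at [227.437, 555.189, 222.623] pointing down, gripper open.
Joint ranges: [-2.97, 2.97], [-1.01, 2.36], [0.21, 2.38], [-0.96, 4.11], [0.2, 2.71], [-2.98, 2.98]. Speed limits (rad/s): [2.39, 2.39, 3.14, 3.14, 3.14, 3.14].

### API

Orientations are given as a unit quaternion [w, x, y, z].
In Python, from cell import ctrl gives the robot as it stands.
- The arm moves only by the tool step_arm, never from a script. Its argument "commands" is a list of rows, each an object of numbers: "tx", "ty", "tz": the shift along the tool's x, y, z in m; "roll": the turn about the tool's z in degrees; "hand": the finger opening in m, from 0 to 0.0878. A call has 1 to 12 rows; each row shifts and turns the commanded pose from where the row before left it, along the tool's axes as they then stand; what a row does not reach is not made up. A row lasts 1/8 s, in which the tool goes at most 62.5 mm and 10.7 degrees, less where a joint would pass 70% of its speed; a pose out of reach is approached as far as the arm can. A call is refused whole if a number of a shift passes 0.0625 or a number of a turn 10.7, either way. A call with a gripper value outside its range is refused whole. The fingers move at their own pace and stop on an object; "grip_force" is the grip in N (left out, the last holds). Time passes only in rows, so rows that do not move let the fingers close. It gives the time, the measured TCP pose, the force, the opening and the grip force at its end, in the units of the state.
- ctrl.get_obs(): the state, without advancing time (a new reading comes with each control period).
- ctrl.get_image(name): name is "scene" or "side" or "wrist"; returns the picture (400x640x3 uint8, red, green, blue); there is no depth.
- ctrl.camera_info(name): a dict with "fx", "fy", "cx", "cy" (pixels), "origin" and "orientation" of the camera in the world. Camera axes: x right, y up, looking along -z (the intrinsics and any distortion apply to the point x, -y, -z); pixel columns grow to the right and rows downward; lengths in mm; the calibration is good to about 2 mm. A picture is of the moment at which its call begins: read the wrist's pose just before it. camera_info takes no time and is no camera call; for the wrist camera it gives the pose at the moment of the call.
- ctrl.finish_job(): hands the job in; it is judged then, once.
The state is a dict: "time_s": time; "q": joint angles; "joint_velocities": joint speeds; "tau": joint torques, N m; "ee_pos": TCP position; "tool_rot": TCP orientation; "force": force on the tool from outside, world axes, zero at the start; "wrist_torque": the same for the moment, N m; "width": finger opening in mm; "gripper_force": force on a finger pad.
Only numpy, scipy, OpenCV 4.12 (cv2) and the standard library are available. Lean on these libraries where they do the work, as an engineer would, in place of code of your own. Each camera call takes 0.05 s, during which the arm holds its last target. There are 200 camera calls.

## Working session

There is one attempt and no reset: what is moved stays moved. The work goes in short steps, Python scripts to look and compute and a tool call to move; the robot and the scene stay as the last step left them, time stands still between calls to the robot, and variables do not carry over. Pictures are saved under pics/ and viewed, at most 10 in all, crops included, and the job is handed in when it is done.

Besides the shell and the picture viewer there is one more tool, called by a JSON object that holds its "op" and its "data", one argument or row to a line. step_arm: Moves the arm, as the interface text tells. Its arguments: {"type":"object","properties":{"commands":{"type":"array"},"grip_force":{"type":"number"}},"required":["commands"]}

```bash
mkdir -p pics; python3 - <<'E'
from cell import ctrl
import cv2
print(ctrl.get_obs())
for n in("scene","side"):
    cv2.imwrite(f"pics/{n}0.png",ctrl.get_image(n)[:,:,::-1]); print(n,ctrl.camera_info(n))
print(ctrl.camera_info("wrist"))
E
```

```text
{'time_s': 0.0, 'q': array([ 1.06691421e+00,  3.59544830e-01,  1.51143819e+00,  3.30392579e-05,
        1.27249630e+00, -1.15077350e-01]), 'joint_velocities': array([ 0.00036536, -0.00086937, -0.00024427, -0.00108264,  0.00056819,
       -0.00172099]), 'tau': array([ 8.84181482e-04, -5.15378165e+01, -2.70723832e+01,  6.74523041e-02,
        3.51129030e-02, -1.44344476e-04]), 'ee_pos': array([227.0939977 , 554.60985521, 221.78369811]), 'tool_rot': array([-3.02340480e-04,  1.93184904e-01,  9.81161915e-01, -8.93711073e-04]), 'force': array([-0.01542433, -1.18043108,  0.21630138]), 'wrist_torque': array([ 0.0096309 , -0.01640514, -0.01980698]), 'gripper_force': 0.0, 'width': 87.7282244415696}
scene {'fx': 471.91027068578103, 'fy': 471.91027068578103, 'cx': 311.36612944567565, 'cy': 203.87872798371816, 'origin': array([1307.05639147, -370.65757354, 1207.41428355]), 'orientation': array([0.78908963, 0.27332291, 0.18591685, 0.51775194])}
side {'fx': 401.58339967369966, 'fy': 401.58339967369966, 'cx': 321.33529252515234, 'cy': 202.53691366434242, 'origin': array([ 247.82556812, -653.73539346,  845.05943524]), 'orientation': array([ 0.91638168,  0.34565514, -0.06746545, -0.19030383])}
{'fx': 337.3792111474586, 'fy': 337.3792111474586, 'cx': 324.8137665223512, 'cy': 204.4962688032983, 'origin': array([148.34404875, 587.97728985, 384.17017039]), 'orientation': array([ 0.82027039, -0.12899938, -0.08527134,  0.55067636])}
```

View pics/scene0.png

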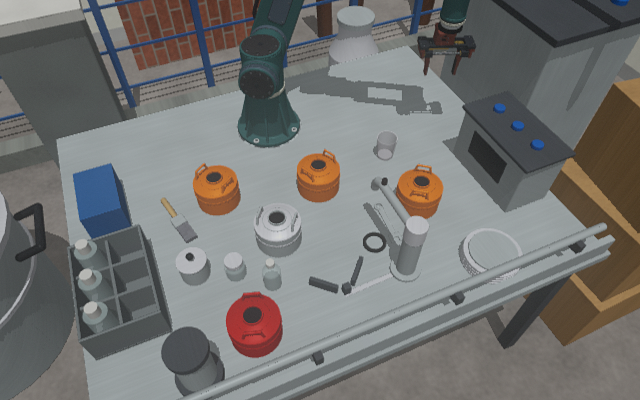

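View pics/side0.png

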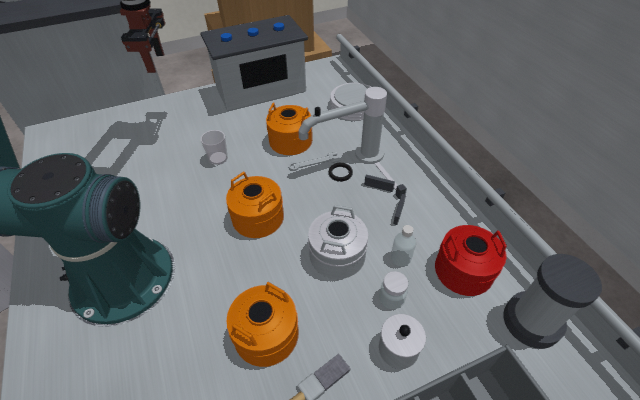

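The scene view shows the steel pot at about (278,228), the V bars at (323,284)/(357,268), the column at (410,250), the spout at (378,184), the bottle at (272,270) and the gasket at (374,242). The side view agrees, with the pot at (338,242), the V at (390,190) and the column at (372,130).

```bash
cat > h.py <<'E'
import numpy as np, cv2
from scipy.spatial.transform import Rotation as R
from cell import ctrl
def cam(n):
    c=ctrl.camera_info(n); q=c["orientation"]; return c,R.from_quat([q[1],q[2],q[3],q[0]]).as_matrix()
def ray(n,u,v):
    c,M=cam(n); return c["origin"],M@np.array([(u-c["cx"])/c["fx"],-(v-c["cy"])/c["fy"],-1])
def onz(n,u,v,z):
    o,d=ray(n,u,v); return o+d*(z-o[2])/d[2]
def proj(n,p):
    c,M=cam(n); x=M.T@(np.asarray(p,float)-c["origin"]); return np.array([c["cx"]+c["fx"]*x[0]/-x[2],c["cy"]-c["fy"]*x[1]/-x[2]])
def tri(a,b):
    (o1,d1),(o2,d2)=ray(*a),ray(*b)
    s=np.linalg.lstsq(np.c_[d1,-d2],o2-o1,rcond=None)[0]
    p,q=o1+d1*s[0],o2+d2*s[1]; return (p+q)/2,np.linalg.norm(p-q)
E
python3 - <<'E'
from h import *
def dark(f,n,box,t=60):
    im=cv2.imread(f); x0,y0,x1,y1=box
    m=(im[y0:y1,x0:x1].max(2)<t).astype(np.uint8)
    k,l,s,c=cv2.connectedComponentsWithStats(m)
    for i in range(1,k):
        if s[i,4]>25: print(n,s[i],c[i]+[x0,y0])
dark("pics/scene0.png","scene",(255,200,305,240)); dark("pics/side0.png","side",(310,205,368,260))
print("bars");dark("pics/scene0.png","scene",(300,250,372,300),75); dark("pics/side0.png","side",(355,165,415,230),75)
a=cv2.imread("pics/scene0.png")[150:310,240:440]; b=cv2.imread("pics/side0.png")[80:290,270:430]
cv2.imwrite("pics/c1.png",cv2.resize(a,None,fx=4,fy=3.75,interpolation=cv2.INTER_CUBIC))
cv2.imwrite("pics/c2.png",cv2.resize(b,None,fx=2.8,fy=2.8,interpolation=cv2.INTER_CUBIC))
E
```

```text
side [ 19  17  19  14 214] [338.03271028 228.35046729]
bars
scene [  9  30  28  13 109] [322.83486239 286.22018349]
scene [42 36  8  9 32] [345.  290.5]
side [  9  12  30  15 254] [378.49606299 183.76771654]
side [40 21 11 15 92] [400.06521739 192.56521739]
side [38 50  6 10 38] [395.65789474 219.65789474]
```

View pics/c1.png

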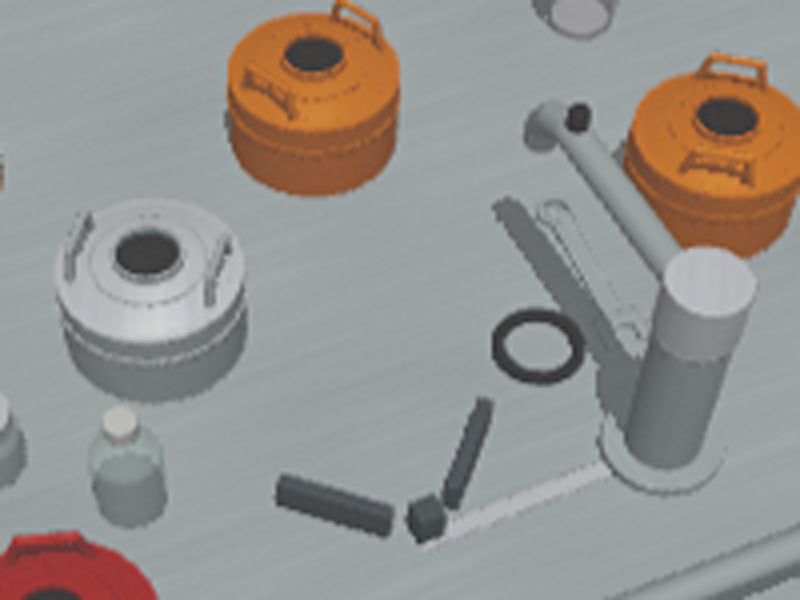

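View pics/c2.png

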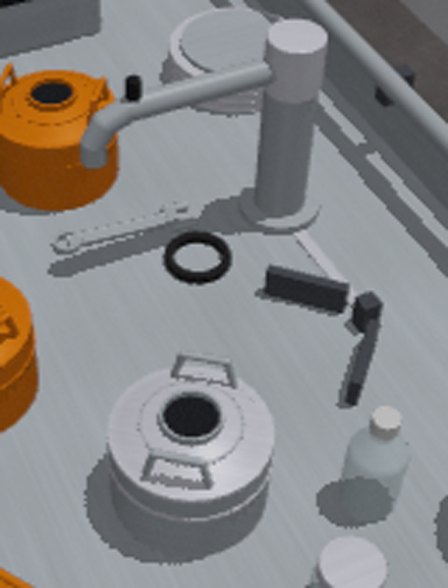

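The crops show the mouth at scene (277,217.7) / side (338.1,228.3), column top at scene (417.5,225.7) / side (376.1,95.4), apex post at scene (347,287) / side (401,191), and a white strip from post to column lying along station y.

```bash
python3 - <<'E'
from h import *
np.set_printoptions(precision=1,suppress=True)
A=lambda x,y:("scene",240+x/4,150+y/3.75)
B=lambda x,y:("side",270+x/2.8,80+y/2.8)
def both(n,a,b,z):
    p,g=tri(A(*a),B(*b)); print(n,"tri",p,"gap %.1f"%g,"z-plane",onz(*A(*a),z),onz(*B(*b),z)); return p
m=both("mouth",(148,254),(191,415),112)
c=both("coltop",(710,284),(297,43),223)
f=both("colfoot",(662,447),(281,206),5)
s=both("stubtop",(580,106),(133,81),222)
sp=both("spoutend",(541,138),(93,160),140)
p=both("postTop",(426,506),(368,301),35)
g=both("gasket",(538,346),(198,257),5)
both("bottlecap",(121,412),(386,413),120)
both("barR out",(485,402),(268,268),35)
both("barL out",(283,478),(351,403),35)
both("barR in",(454,500),(347,287),35)
both("jarcap",(-30,405),(351,565),75)
both("spannerA",(549,211),(64,243),5)
both("spannerB",(630,335),(180,210),5)
E
```

```text
mouth tri [ 502.7 -146.3  107.7] gap 0.9 z-plane [ 506.2 -147.6  112. ] [ 501.1 -148.8  112. ]
coltop tri [752.2 154.9 213.8] gap 2.4 z-plane [756.5 151.3 223. ] [744.8 141.5 223. ]
colfoot tri [754.7 153.7   1.6] gap 0.7 z-plane [756.  152.6   5. ] [752.7 150.1   5. ]
stubtop tri [578.6 154.2 220.4] gap 2.3 z-plane [578.8 154.5 222. ] [577.9 150.5 222. ]
spoutend tri [536.  155.4 139. ] gap 0.7 z-plane [536.4 155.2 140. ] [535.6 153.7 140. ]
postTop tri [747.8 -36.8  34.7] gap 0.2 z-plane [747.9 -36.8  35. ] [747.6 -37.2  35. ]
gasket tri [634.7 115.1   3.6] gap 0.5 z-plane [635.7 114.2   5. ] [634.  114.1   5. ]
bottlecap tri [ 641.3 -217.7  124.8] gap 2.0 z-plane [ 637.8 -216.1  120. ] [ 644.1 -215.9  120. ]
barR out tri [680.6  44.8  31.6] gap 2.8 z-plane [683.3  42.2  35. ] [678.6  43.6  35. ]
barL out tri [ 677.9 -120.5   12.7] gap 13.3 z-plane [ 686.1 -119.    35. ] [ 667.4 -141.9   35. ]
barR in tri [744.4  -9.8  25.9] gap 8.6 z-plane [751.2 -16.7  35. ] [738.4 -12.1  35. ]
jarcap tri [ 564.3 -306.3   78.2] gap 2.1 z-plane [ 561.6 -305.2   75. ] [ 565.9 -305.9   75. ]
spannerA tri [512.1 191.5   2.7] gap 4.0 z-plane [515.1 188.4   5. ] [511.  191.8   5. ]
spannerB tri [649.8 189.2   0.8] gap 6.8 z-plane [654.4 183.9   5. ] [647.3 189.3   5. ]
```

```bash
python3 - <<'E'
from h import *
np.set_printoptions(precision=1,suppress=True)
for n,u,v,z in(("scene",318.5,164.7,112),("scene",214,178,112),("scene",421.5,181.2,112),("scene",190,257,110),("scene",252,315,112),("scene",165,205,10),("scene",192,237,10)): print(u,onz(n,u,v,z))
E
```

```text
318.5 [361.7  47.8 112. ]
214 [ 282.2 -272.9  112. ]
421.5 [553.4 309.9 112. ]
190 [ 534.9 -413.1  110. ]
252 [ 766.3 -312.5  112. ]
165 [ 236.4 -442.6   10. ]
192 [ 395.7 -393.4   10. ]
```

{"op": "step_arm", "data": {
  "commands": [
    {"roll": 10, "tz": -0.006},
    {"roll": 10, "tz": -0.006},
    {"roll": 10, "tz": -0.006},
    {"roll": 10, "tz": -0.006},
    {"roll": 10, "tz": -0.006},
    {"roll": 10, "tz": -0.006},
    {"roll": 10, "tz": -0.006},
    {"roll": 10, "tz": -0.006},
    {"roll": 10, "tz": -0.006},
    {"roll": 10, "tz": -0.006},
    {"roll": 10, "tz": -0.006},
    {"hand": 0.0878}
  ]
}}

```text
invalid input at $.commands[0]: expected keys tx, ty, tz, roll, hand
```

```bash
cat >> h.py <<'E'
def pose():
    o=ctrl.get_obs(); q=o["tool_rot"]; M=R.from_quat([q[1],q[2],q[3],q[0]]).as_matrix()
    print("t",round(o["time_s"],2),"p",o["ee_pos"].round(1),"yaw",round(float(np.degrees(np.arctan2(M[1,0],M[0,0]))),1),"F",o["force"].round(1),"w",o["width"].round(1))
    return o["ee_pos"],M
def go(*pts):
    p,M=pose()
    for t in pts: d=M.T@(np.array(t)-p); print("->",t,d.round(0),"rows",np.ceil(np.linalg.norm(d)/60)); p=np.array(t,float)
E
python3 -c "
from h import *
go((430,150,290),(442,-213,290),(442,-213,52))"
```

```text
Traceback (most recent call last):
  File "h.py", line 21, in go
    p,M=pose()
        ~~~~^^
  File "h.py", line 18, in pose
    print("t",round(o["time_s"],2),"p",o["ee_pos"].round(1),"yaw",round(float(np.degrees(np.arctan2(M[1,0],M[0,0]))),1),"F",o["force"].round(1),"w",o["width"].round(1))
                                                                                                                                                    ^^^^^^^^^^^^^^^^
AttributeError: 'float' object has no attribute 'round'
```

All keys are needed in every row.

{"op": "step_arm", "data": {
  "commands": [
    {"tx": 0, "ty": 0, "tz": -0.006, "roll": 10, "hand": 0.0878},
    {"tx": 0, "ty": 0, "tz": -0.006, "roll": 10, "hand": 0.0878},
    {"tx": 0, "ty": 0, "tz": -0.006, "roll": 10, "hand": 0.0878},
    {"tx": 0, "ty": 0, "tz": -0.006, "roll": 10, "hand": 0.0878},
    {"tx": 0, "ty": 0, "tz": -0.006, "roll": 10, "hand": 0.0878},
    {"tx": 0, "ty": 0, "tz": -0.006, "roll": 10, "hand": 0.0878},
    {"tx": 0, "ty": 0, "tz": -0.006, "roll": 10, "hand": 0.0878},
    {"tx": 0, "ty": 0, "tz": -0.006, "roll": 10, "hand": 0.0878},
    {"tx": 0, "ty": 0, "tz": -0.006, "roll": 10, "hand": 0.0878},
    {"tx": 0, "ty": 0, "tz": -0.006, "roll": 10, "hand": 0.0878},
    {"tx": 0, "ty": 0, "tz": -0.006, "roll": 10, "hand": 0.0878},
    {"tx": 0, "ty": 0, "tz": 0, "roll": 0, "hand": 0.0878}
  ]
}}

```text
time_s: 1.6
ee_pos: [227.5, 555.2, 288.7]
tool_rot: [-0.0, 0.914, 0.405, 0.0]
force: [-0.1, 0.0, 0.6]
width: 87.8
gripper_force: 0.0
```

```bash
sed -i 's/o\["width"\].round(1)/round(float(o["width"]),1)/' h.py
python3 -c "
from h import *
go((430,150,290),(442,-213,290),(442,-213,52))"
```

```text
t 1.6 p [227.5 555.2 288.7] yaw 47.8 F [-0.1  0.   0.6] w 87.8
-> (430, 150, 290) [-164.  422.   -1.] rows 8.0
-> (442, -213, 290) [-261.  253.   -0.] rows 7.0
-> (442, -213, 52) [ -0.   0. 238.] rows 4.0
```

{"op": "step_arm", "data": {
  "commands": [
    {"tx": -0.0164, "ty": 0.0422, "tz": 0, "roll": 0, "hand": 0.0878},
    {"tx": -0.0164, "ty": 0.0422, "tz": 0, "roll": 0, "hand": 0.0878},
    {"tx": -0.0164, "ty": 0.0422, "tz": 0, "roll": 0, "hand": 0.0878},
    {"tx": -0.0164, "ty": 0.0422, "tz": 0, "roll": 0, "hand": 0.0878},
    {"tx": -0.0164, "ty": 0.0422, "tz": 0, "roll": 0, "hand": 0.0878},
    {"tx": -0.0164, "ty": 0.0422, "tz": 0, "roll": 0, "hand": 0.0878},
    {"tx": -0.0164, "ty": 0.0422, "tz": 0, "roll": 0, "hand": 0.0878},
    {"tx": -0.0164, "ty": 0.0422, "tz": 0, "roll": 0, "hand": 0.0878},
    {"tx": -0.0164, "ty": 0.0422, "tz": 0, "roll": 0, "hand": 0.0878},
    {"tx": -0.0164, "ty": 0.0422, "tz": 0, "roll": 0, "hand": 0.0878}
  ]
}}

```text
time_s: 2.85
ee_pos: [429.5, 148.5, 288.3]
tool_rot: [-0.0, 0.914, 0.407, -0.0]
force: [0.4, -0.2, 0.1]
width: 88.0
gripper_force: 0.0
```

{"op": "step_arm", "data": {
  "commands": [
    {"tx": -0.029, "ty": 0.028, "tz": 0, "roll": 0, "hand": 0.0878},
    {"tx": -0.029, "ty": 0.028, "tz": 0, "roll": 0, "hand": 0.0878},
    {"tx": -0.029, "ty": 0.028, "tz": 0, "roll": 0, "hand": 0.0878},
    {"tx": -0.029, "ty": 0.028, "tz": 0, "roll": 0, "hand": 0.0878},
    {"tx": -0.029, "ty": 0.028, "tz": 0, "roll": 0, "hand": 0.0878},
    {"tx": -0.029, "ty": 0.028, "tz": 0, "roll": 0, "hand": 0.0878},
    {"tx": -0.029, "ty": 0.028, "tz": 0, "roll": 0, "hand": 0.0878},
    {"tx": -0.029, "ty": 0.028, "tz": 0, "roll": 0, "hand": 0.0878},
    {"tx": -0.029, "ty": 0.028, "tz": 0, "roll": 0, "hand": 0.0878},
    {"tx": 0, "ty": 0, "tz": 0, "roll": 0, "hand": 0.0878}
  ]
}}

```text
time_s: 4.1
ee_pos: [440.2, -214.9, 288.2]
tool_rot: [0.0, 0.914, 0.405, -0.0]
force: [-0.4, 0.2, 0.0]
width: 87.7
gripper_force: 0.0
```

```bash
python3 -c "
from h import *
go((442,-213,52))
cv2.imwrite('pics/w1.png',ctrl.get_image('wrist')[:,:,::-1])
print(proj('wrist',(505,-147,112)))"
```

```text
t 4.1 p [ 440.2 -214.9  288.2] yaw 47.7 F [-0.4  0.2  0. ] w 87.7
-> (442, -213, 52) [  3.   0. 236.] rows 4.0
[330.13807758  87.11282306]
```

View pics/w1.png

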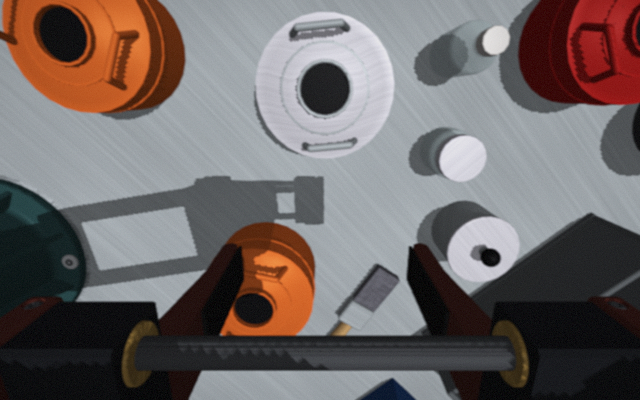

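The wrist view shows the pot's mouth at (325,88), as predicted within 5 px, with a handle facing the hand. The descent area is free.

{"op": "step_arm", "data": {
  "commands": [
    {"tx": 0, "ty": 0, "tz": 0.046, "roll": 0, "hand": 0.0878},
    {"tx": 0, "ty": 0, "tz": 0.046, "roll": 0, "hand": 0.0878},
    {"tx": 0, "ty": 0, "tz": 0.046, "roll": 0, "hand": 0.0878},
    {"tx": 0, "ty": 0, "tz": 0.046, "roll": 0, "hand": 0.0878},
    {"tx": 0, "ty": 0, "tz": 0.046, "roll": 0, "hand": 0.0878},
    {"tx": 0, "ty": 0, "tz": 0.002, "roll": 0, "hand": 0.0878}
  ]
}}

```text
time_s: 4.9
ee_pos: [437.6, -209.7, 54.3]
tool_rot: [-0.003, 0.914, 0.406, -0.002]
force: [-0.5, 0.5, -0.2]
width: 87.6
gripper_force: 0.0
```

```bash
python3 -c "
from h import *
import cv2
im=ctrl.get_image('wrist'); p,M=pose()
cv2.imwrite('pics/w2.png',im[:,:,::-1])
m=(im.max(2)<60).astype(np.uint8); k,l,s,c=cv2.connectedComponentsWithStats(m)
for i in range(1,k):
    if s[i,4]>400: 
        q=onz('wrist',*c[i],112); print(s[i],c[i].round(1),q.round(1),(M.T@(q-p)).round(1))
"
```

```text
t 4.95 p [ 439.  -210.9   55.9] yaw 47.9 F [ 0.5 -0.2  1. ] w 87.9
[  267     0   158   159 20151] [344.9  75.6] [ 503.5 -147.   112. ] [ 90.6   4.7 -56.2]
[    0   243   640   157 46372] [310.3 343. ] [ 431.1 -210.   112. ] [ -4.7  -6.7 -56.1]
```

{"op": "step_arm", "data": {
  "commands": [
    {"tx": 0.012, "ty": 0.005, "tz": 0, "roll": 0, "hand": 0.0878},
    {"tx": 0.008, "ty": 0, "tz": 0, "roll": 0, "hand": 0.0878},
    {"tx": 0.006, "ty": 0, "tz": 0, "roll": 0, "hand": 0.0878},
    {"tx": 0.008, "ty": 0, "tz": 0, "roll": 0, "hand": 0.0878},
    {"tx": 0.01, "ty": 0, "tz": 0, "roll": 0, "hand": 0.0878},
    {"tx": 0.01, "ty": 0, "tz": 0, "roll": 0, "hand": 0.0878}
  ]
}}

```text
time_s: 5.7
ee_pos: [480.1, -176.2, 57.5]
tool_rot: [0.0, 0.914, 0.405, -0.0]
force: [-2.3, -4.6, 1.4]
width: 87.7
gripper_force: 2.8
```

```bash
python3 -c "
from h import *
pose()"
```

```text
t 5.7 p [ 480.1 -176.2   57.5] yaw 47.8 F [-2.3 -4.6  1.4] w 87.7
```

{"op": "step_arm", "data": {
  "commands": [
    {"tx": 0.0105, "ty": 0, "tz": 0, "roll": 0, "hand": 0.0878},
    {"tx": 0.0105, "ty": 0, "tz": 0, "roll": 0, "hand": 0.0878},
    {"tx": 0.0105, "ty": 0, "tz": 0, "roll": 0, "hand": 0.0878},
    {"tx": 0.0105, "ty": 0, "tz": 0, "roll": 0, "hand": 0.0878},
    {"tx": 0.0105, "ty": 0, "tz": 0, "roll": 0, "hand": 0.0878},
    {"tx": 0.0105, "ty": 0, "tz": 0, "roll": 0, "hand": 0.0878},
    {"tx": 0.0105, "ty": 0, "tz": 0, "roll": 0, "hand": 0.0878},
    {"tx": 0.0105, "ty": 0, "tz": 0, "roll": 0, "hand": 0.0878},
    {"tx": 0.0105, "ty": 0, "tz": 0, "roll": 0, "hand": 0.0878},
    {"tx": 0.0105, "ty": 0, "tz": 0, "roll": 0, "hand": 0.0878},
    {"tx": 0.008, "ty": 0, "tz": 0, "roll": 0, "hand": 0.0878},
    {"tx": 0.005, "ty": 0, "tz": 0, "roll": 0, "hand": 0.0878}
  ]
}}

```text
time_s: 7.2
ee_pos: [559.3, -88.9, 57.4]
tool_rot: [0.0, 0.914, 0.405, -0.001]
force: [-4.0, -4.3, 3.8]
width: 88.1
gripper_force: 3.4
```

{"op": "step_arm", "data": {
  "commands": [
    {"tx": -0.015, "ty": 0, "tz": 0, "roll": 0, "hand": 0.0878},
    {"tx": -0.02, "ty": 0, "tz": 0, "roll": 0, "hand": 0.0878},
    {"tx": 0, "ty": 0, "tz": 0, "roll": 0, "hand": 0.0878}
  ]
}}

```text
time_s: 7.58
ee_pos: [534.5, -115.8, 56.7]
tool_rot: [-0.0, 0.915, 0.404, -0.0]
force: [-0.5, -0.8, -0.7]
width: 87.5
gripper_force: 0.0
```

```bash
python3 -c "
from h import *
im=ctrl.get_image('side'); cv2.imwrite('pics/s2.png',im[:,:,::-1])
m=(im.max(2)<60).astype(np.uint8); k,l,s,c=cv2.connectedComponentsWithStats(m)
for i in range(1,k):
    if 100<s[i,4]<500: print(s[i],c[i].round(1),onz('side',*c[i],112).round(1))
pose(); print(proj('side',(608,-32,112)))
a=ctrl.get_image('scene'); cv2.imwrite('pics/s3.png',np.hstack([cv2.resize(im[60:280,270:430],(400,550)),cv2.resize(a[150:310,260:420],(400,550))])[:,:,::-1])
"
```

```text
[248   0  14  12 102] [254.6   5. ] [ 679.6 1086.7  112. ]
[ 56  60   8  53 213] [59.2 84.7] [-91.  760.9 112. ]
[244 185  17  11 151] [252.1 190. ] [354.6  46.7 112. ]
[466 237  21  15 236] [476.  244.1] [ 762.3 -311.5  112. ]
[160 251  13  37 111] [168.6 270.3] [ 124.2 -106.7  112. ]
[537 265  56  43 397] [557.2 293.2] [ 835.9 -475.5  112. ]
[116 271  20  29 132] [125.7 287. ] [  36.4 -111.8  112. ]
[249 302  23  20 353] [259.8 311.5] [ 273.4 -274.   112. ]
t 7.62 p [ 535.3 -115.5   56.8] yaw 47.6 F [ 0.7 -0.3 -0.5] w 87.6
[357.03157647 181.40059487]
```

View pics/s3.png

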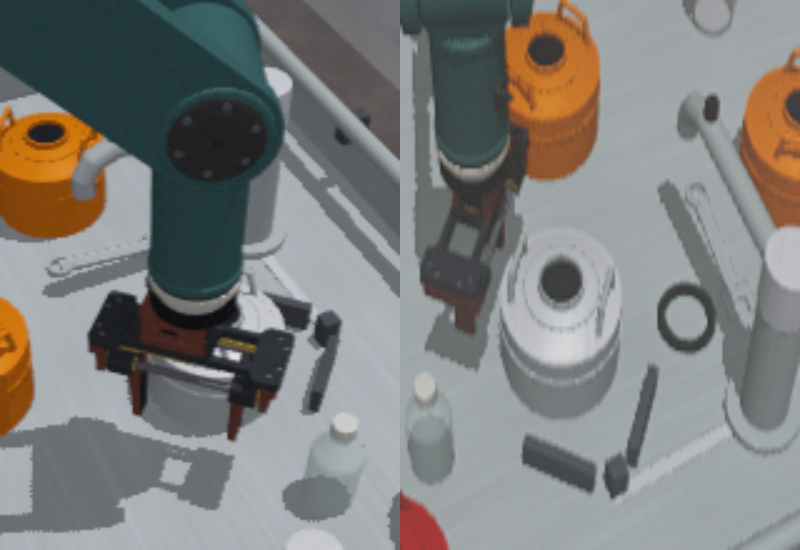

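The scene half shows the pot upright at its pre-seat spot, mouth at full-image (324.8,232), bars free, everything else unmoved.

```bash
python3 -c "
from h import *
print(onz('scene',324.8,232,112).round(1))
th=-.034; S=np.array([648,-33.4]); ex=np.array([np.cos(th),np.sin(th)])
# behind pot along station -x, 100 from pot
go((500,-90,57),(515,-34,57))"
```

```text
[608.1 -41.3 112. ]
t 7.67 p [ 535.9 -115.2   56.8] yaw 47.6 F [-0.5  1.5 -0.2] w 87.9
-> (500, -90, 57) [ -6. -44.  -0.] rows 1.0
-> (515, -34, 57) [ 51. -27.   0.] rows 1.0
```

{"op": "step_arm", "data": {
  "commands": [
    {"tx": -0.02, "ty": -0.02, "tz": 0, "roll": 0, "hand": 0.0878},
    {"tx": 0, "ty": -0.03, "tz": 0, "roll": 0, "hand": 0.0878},
    {"tx": 0.018, "ty": -0.028, "tz": 0, "roll": 0, "hand": 0.0878},
    {"tx": 0.018, "ty": 0, "tz": 0, "roll": 0, "hand": 0.0878},
    {"tx": 0, "ty": 0, "tz": 0, "roll": 9.5, "hand": 0.0878},
    {"tx": 0, "ty": 0, "tz": 0, "roll": 9.5, "hand": 0.0878},
    {"tx": 0, "ty": 0, "tz": 0, "roll": 9.5, "hand": 0.0878},
    {"tx": 0, "ty": 0, "tz": 0, "roll": 9.5, "hand": 0.0878},
    {"tx": 0, "ty": 0, "tz": 0, "roll": 9.5, "hand": 0.0878},
    {"tx": 0, "ty": 0, "tz": 0, "roll": 0, "hand": 0.0878}
  ]
}}

```text
time_s: 8.93
ee_pos: [491.2, -50.7, 56.8]
tool_rot: [0.0, 1.0, 0.003, 0.001]
force: [-0.1, 0.3, 0.5]
width: 87.9
gripper_force: 0.0
```

```bash
python3 -c "
from h import *
im=ctrl.get_image('wrist'); p,M=pose()
m=(im.max(2)<60).astype(np.uint8); k,l,s,c=cv2.connectedComponentsWithStats(m)
for i in range(1,k):
    if s[i,4]>400: 
        q=onz('wrist',*c[i],112); print(s[i],c[i].round(1),q.round(1),(M.T@(q-p)).round(1))
"
```

```text
t 8.97 p [490.8 -50.6  56.8] yaw 0.4 F [-0.2  1.1  0.7] w 87.5
[   0    0   94   58 2650] [53.1 33.5] [591.1  29.  112. ] [101.  -78.9 -55.1]
[  209     0   169    85 10494] [293.7  34.9] [591.3 -40.  112. ] [100.6  -9.9 -55.1]
[    0   243   640   157 46134] [318.7 341.3] [485.1 -47.4 112. ] [ -5.5  -3.3 -55.2]
```

{"op": "step_arm", "data": {
  "commands": [
    {"tx": 0.02, "ty": -0.014, "tz": 0, "roll": 0, "hand": 0.0878},
    {"tx": 0.015, "ty": 0, "tz": 0, "roll": 0, "hand": 0.0878},
    {"tx": 0.006, "ty": 0, "tz": 0, "roll": 0, "hand": 0.0878},
    {"tx": 0.006, "ty": 0, "tz": 0, "roll": 0, "hand": 0.0878},
    {"tx": 0.006, "ty": 0, "tz": 0, "roll": 0, "hand": 0.0878},
    {"tx": 0.006, "ty": 0, "tz": 0, "roll": 0, "hand": 0.0878},
    {"tx": 0.006, "ty": 0, "tz": 0, "roll": 0, "hand": 0.0878},
    {"tx": 0.006, "ty": 0, "tz": 0, "roll": 0, "hand": 0.0878},
    {"tx": 0.006, "ty": 0, "tz": 0, "roll": 0, "hand": 0.0878},
    {"tx": 0.004, "ty": 0, "tz": 0, "roll": 0, "hand": 0.0878}
  ]
}}

```text
time_s: 10.22
ee_pos: [566.7, -36.0, 56.1]
tool_rot: [-0.0, 1.0, 0.002, -0.003]
force: [-6.9, -0.2, 3.8]
width: 87.7
gripper_force: 3.7
```

{"op": "step_arm", "data": {
  "commands": [
    {"tx": 0.002, "ty": 0, "tz": 0, "roll": 0, "hand": 0.0878},
    {"tx": 0.002, "ty": 0, "tz": 0, "roll": 0, "hand": 0.0878}
  ]
}}

```text
time_s: 10.48
ee_pos: [570.2, -35.9, 56.1]
tool_rot: [-0.0, 1.0, 0.002, -0.004]
force: [-7.1, -0.5, 5.8]
width: 87.8
gripper_force: 3.9
```

{"op": "step_arm", "data": {
  "commands": [
    {"tx": 0.002, "ty": 0, "tz": 0, "roll": 0, "hand": 0.0878},
    {"tx": 0.002, "ty": 0, "tz": 0, "roll": 0, "hand": 0.0878}
  ]
}}

```text
time_s: 10.72
ee_pos: [574.3, -35.9, 56.1]
tool_rot: [-0.0, 1.0, 0.002, -0.003]
force: [-6.5, 0.3, 4.9]
width: 88.1
gripper_force: 3.8
```

{"op": "step_arm", "data": {
  "commands": [
    {"tx": 0.002, "ty": 0, "tz": 0, "roll": 0, "hand": 0.0878},
    {"tx": 0.002, "ty": 0, "tz": 0, "roll": 0, "hand": 0.0878}
  ]
}}

```text
time_s: 10.98
ee_pos: [578.2, -35.9, 56.1]
tool_rot: [-0.0, 1.0, 0.002, -0.003]
force: [-7.4, -0.5, 4.6]
width: 87.8
gripper_force: 3.8
```

{"op": "step_arm", "data": {
  "commands": [
    {"tx": 0.002, "ty": 0, "tz": 0, "roll": 0, "hand": 0.0878},
    {"tx": 0.002, "ty": 0, "tz": 0, "roll": 0, "hand": 0.0878}
  ]
}}

```text
time_s: 11.22
ee_pos: [582.2, -35.9, 56.1]
tool_rot: [-0.0, 1.0, 0.002, -0.003]
force: [-7.2, -0.3, 4.8]
width: 87.6
gripper_force: 3.8
```

{"op": "step_arm", "data": {
  "commands": [
    {"tx": 0.002, "ty": 0, "tz": 0, "roll": 0, "hand": 0.0878},
    {"tx": 0.001, "ty": 0, "tz": 0, "roll": 0, "hand": 0.0878}
  ]
}}

```text
time_s: 11.48
ee_pos: [585.5, -35.9, 56.1]
tool_rot: [-0.0, 1.0, 0.002, -0.003]
force: [-7.8, 0.1, 4.8]
width: 87.7
gripper_force: 3.8
```

{"op": "step_arm", "data": {
  "commands": [
    {"tx": 0.001, "ty": 0, "tz": 0, "roll": 0, "hand": 0.0878},
    {"tx": 0.001, "ty": 0, "tz": 0, "roll": 0, "hand": 0.0878}
  ]
}}

```text
time_s: 11.72
ee_pos: [587.2, -35.9, 56.1]
tool_rot: [-0.0, 1.0, 0.002, -0.003]
force: [-6.9, -0.9, 5.2]
width: 88.0
gripper_force: 3.8
```

{"op": "step_arm", "data": {
  "commands": [
    {"tx": 0.001, "ty": 0, "tz": 0, "roll": 0, "hand": 0.0878},
    {"tx": 0.001, "ty": 0, "tz": 0, "roll": 0, "hand": 0.0878}
  ]
}}

```text
time_s: 11.98
ee_pos: [588.1, -35.8, 56.0]
tool_rot: [-0.0, 1.0, 0.002, -0.005]
force: [-10.6, -0.9, 7.9]
width: 88.0
gripper_force: 5.8
```

{"op": "step_arm", "data": {
  "commands": [
    {"tx": 0.001, "ty": 0, "tz": 0, "roll": 0, "hand": 0.0878},
    {"tx": 0.001, "ty": 0, "tz": 0, "roll": 0, "hand": 0.0878}
  ]
}}

```text
time_s: 12.22
ee_pos: [588.2, -35.9, 55.9]
tool_rot: [-0.0, 1.0, 0.002, -0.006]
force: [-15.5, -1.4, 11.6]
width: 88.0
gripper_force: 8.4
```

Force now rises with nearly no side component: the pot bears on both bars. Backing off and up to check.

{"op": "step_arm", "data": {
  "commands": [
    {"tx": -0.002, "ty": 0, "tz": 0, "roll": 0, "hand": 0.0878},
    {"tx": -0.004, "ty": 0, "tz": 0, "roll": 0, "hand": 0.0878},
    {"tx": -0.02, "ty": 0, "tz": 0, "roll": 0, "hand": 0.0878},
    {"tx": -0.04, "ty": 0, "tz": 0, "roll": 0, "hand": 0.0878},
    {"tx": -0.03, "ty": 0, "tz": -0.03, "roll": 0, "hand": 0.0878},
    {"tx": 0, "ty": 0, "tz": -0.055, "roll": 0, "hand": 0.0878},
    {"tx": 0, "ty": 0, "tz": -0.055, "roll": 0, "hand": 0.0878},
    {"tx": 0, "ty": 0, "tz": -0.055, "roll": 0, "hand": 0.0878},
    {"tx": 0.03, "ty": 0, "tz": -0.045, "roll": 0, "hand": 0.0878},
    {"tx": 0.035, "ty": 0, "tz": 0, "roll": 0, "hand": 0.0878},
    {"tx": 0, "ty": 0, "tz": 0, "roll": 0, "hand": 0.0878},
    {"tx": 0, "ty": 0, "tz": 0, "roll": 0, "hand": 0.0878}
  ]
}}

```text
time_s: 13.72
ee_pos: [563.2, -36.1, 296.0]
tool_rot: [-0.0, 1.0, 0.002, -0.001]
force: [-1.0, -0.4, -0.6]
width: 87.9
gripper_force: 0.0
```

```bash
python3 -c "
from h import *
p,M=pose(); im=ctrl.get_image('wrist'); cv2.imwrite('pics/w4.png',im[:,:,::-1])
m=(im.max(2)<60).astype(np.uint8); k,l,s,c=cv2.connectedComponentsWithStats(m)
for i in range(1,k):
    if s[i,4]>150: print(s[i],c[i].round(1),onz('wrist',*c[i],112).round(1),onz('wrist',*c[i],35).round(1))
"
```

```text
t 13.72 p [563.2 -36.1 296. ] yaw 0.2 F [-1.  -0.4 -0.6] w 87.9
[ 72   0  75 226 646] [105.3 133.4] [609.7 186.5 112. ] [601.4 235.7  35. ]
[  95    0   91   29 1577] [151.7  10.4] [719.9 122.8 112. ] [736.1 157.8  35. ]
[ 499    0   75   58 1885] [525.6  29.9] [ 705.3 -220.   112. ] [ 718.2 -261.3   35. ]
[530   0  69  52 915] [552.3  27.2] [ 707.7 -244.2  112. ] [ 721.1 -290.8   35. ]
[ 302   66   47   49 1794] [324.9  90.2] [651.8 -34.9 112. ] [652.9 -34.9  35. ]
[ 180   79   57   56 1179] [207.3 106. ] [636.6  80.9 112. ] [634.3 106.6  35. ]
[  0 173  21  38 603] [  8.4 194.1] [545.5 302.4 112. ] [522.9 377.4  35. ]
[ 57 179  37  25 655] [ 75. 191.] [549.2 230.5 112. ] [527.4 289.6  35. ]
[ 565  184   40   47 1105] [585.4 205.6] [ 535.  -316.5  112. ] [ 510.  -379.2   35. ]
[    0   244   640   156 42909] [319.6 340.4] [358.1 -29.5 112. ] [293.8 -28.3  35. ]
```

View pics/w4.png

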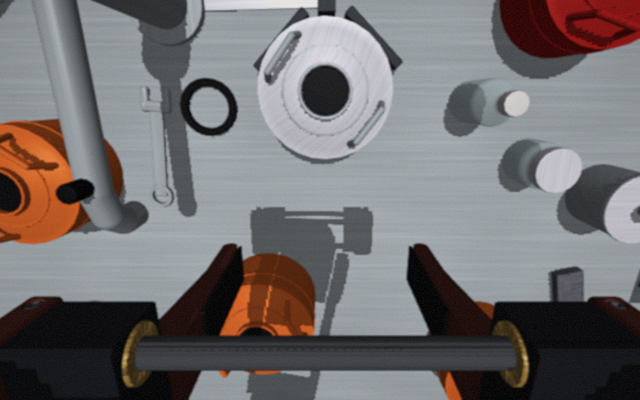

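The wrist view shows the pot nested symmetrically between both bars, mouth at (325,90) → (652,-35), matching the seat; gasket (208,106), bottle, spanner untouched. Next, straddle the filling arm.

{"op": "step_arm", "data": {
  "commands": [
    {"tx": 0.0126, "ty": -0.038, "tz": 0, "roll": 0, "hand": 0.0878},
    {"tx": 0.0126, "ty": -0.038, "tz": 0, "roll": 0, "hand": 0.0878},
    {"tx": 0.0126, "ty": -0.038, "tz": 0, "roll": 0, "hand": 0.0878},
    {"tx": 0.0126, "ty": -0.038, "tz": 0, "roll": 0, "hand": 0.0878},
    {"tx": 0.0126, "ty": -0.038, "tz": 0, "roll": 0, "hand": 0.0878},
    {"tx": 0, "ty": 0, "tz": 0, "roll": 0, "hand": 0.0878},
    {"tx": 0, "ty": 0, "tz": 0, "roll": 0, "hand": 0.0878}
  ]
}}

```text
time_s: 14.65
ee_pos: [625.3, 153.5, 296.2]
tool_rot: [0.0, 1.0, 0.002, -0.001]
force: [0.2, -0.8, -0.1]
width: 87.7
gripper_force: 0.0
```

```bash
python3 -c "
from h import *
p,M=pose(); im=ctrl.get_image('wrist'); cv2.imwrite('pics/w5.png',im[:,:,::-1])
for P in((756,152.5,223),(626,153.5,190),(578.6,154,222)): print(proj('wrist',P).round(0))"
```

```text
t 14.65 p [625.3 153.5 296.2] yaw 0.2 F [ 0.2 -0.8 -0.1] w 87.7
[328.  17.]
[325. 201.]
[325. 271.]
```

View pics/w5.png

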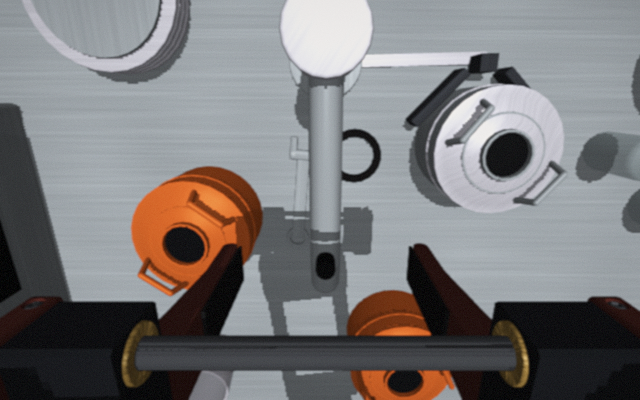

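The wrist view shows the tube running straight along the image centre between the open fingers, stub at (326,263), column at (327,40); the descent on both sides is free.

{"op": "step_arm", "data": {
  "commands": [
    {"tx": 0, "ty": 0, "tz": 0.04, "roll": 0, "hand": 0.0878},
    {"tx": 0, "ty": 0, "tz": 0.04, "roll": 0, "hand": 0.0878},
    {"tx": 0, "ty": 0, "tz": 0.03, "roll": 0, "hand": 0.0878},
    {"tx": 0, "ty": 0, "tz": 0.013, "roll": 0, "hand": 0.06},
    {"tx": 0, "ty": 0, "tz": 0, "roll": 0, "hand": 0.045},
    {"tx": 0, "ty": 0, "tz": 0, "roll": 0, "hand": 0.036},
    {"tx": 0, "ty": 0, "tz": 0, "roll": 0, "hand": 0.036},
    {"tx": 0, "ty": 0, "tz": 0, "roll": 0, "hand": 0.036},
    {"tx": 0, "ty": 0, "tz": 0, "roll": 0, "hand": 0.036}
  ]
}}

```text
time_s: 15.82
ee_pos: [626.5, 154.3, 174.1]
tool_rot: [0.0, 1.0, 0.002, 0.0]
force: [-0.0, -0.4, 0.6]
width: 36.6
gripper_force: 0.0
```

{"op": "step_arm", "data": {
  "commands": [
    {"tx": 0.0007, "ty": 0.0136, "tz": 0, "roll": -6, "hand": 0.036},
    {"tx": 0.0007, "ty": 0.0136, "tz": 0, "roll": -6, "hand": 0.036},
    {"tx": 0.0007, "ty": 0.0136, "tz": 0, "roll": -6, "hand": 0.036},
    {"tx": 0, "ty": 0, "tz": 0, "roll": 0, "hand": 0.036}
  ]
}}

```text
time_s: 16.32
ee_pos: [633.1, 113.4, 173.7]
tool_rot: [0.0, 0.988, 0.157, 0.0]
force: [0.0, -0.1, -0.7]
width: 36.3
gripper_force: 0.0
```

```bash
python3 -c "
from h import *
p,M=pose(); print(np.hypot(p[0]-756,p[1]-152.5), np.degrees(np.arctan2(p[1]-152.5,p[0]-756))%360)"
```

```text
t 16.32 p [633.1 113.4 173.7] yaw 18.1 F [ 0.  -0.1 -0.7] w 36.3
128.96839754944497 197.6463974788209
```

{"op": "step_arm", "data": {
  "commands": [
    {"tx": 0.0007, "ty": 0.0136, "tz": 0, "roll": -6, "hand": 0.036},
    {"tx": 0.0007, "ty": 0.0136, "tz": 0, "roll": -6, "hand": 0.036},
    {"tx": 0.0007, "ty": 0.0136, "tz": 0, "roll": -6, "hand": 0.036},
    {"tx": 0.0007, "ty": 0.0136, "tz": 0, "roll": -6, "hand": 0.036},
    {"tx": 0.0005, "ty": 0.0113, "tz": 0, "roll": -5, "hand": 0.036},
    {"tx": 0.0003, "ty": 0.009, "tz": 0, "roll": -4, "hand": 0.036},
    {"tx": 0, "ty": 0.0045, "tz": 0, "roll": -2, "hand": 0.036},
    {"tx": 0, "ty": 0, "tz": 0, "roll": 0, "hand": 0.036}
  ]
}}

```text
time_s: 17.32
ee_pos: [678.3, 51.0, 173.5]
tool_rot: [-0.0, 0.894, 0.447, -0.0]
force: [-0.6, -0.1, 0.1]
width: 35.8
gripper_force: 0.3
```

```bash
python3 -c "
from h import *
p,M=pose(); print(np.hypot(p[0]-756,p[1]-152.5), np.degrees(np.arctan2(p[1]-152.5,p[0]-756))%360)
for n in ('scene','side'): cv2.imwrite('pics/f_%s.png'%n,ctrl.get_image(n)[:,:,::-1])
a=cv2.imread('pics/f_scene.png')[170:310,280:440];b=cv2.imread('pics/f_side.png')[60:240,300:440]
cv2.imwrite('pics/f1.png',np.hstack([cv2.resize(a,(400,350)),cv2.resize(b,(400,514))[:350]]))
print(proj('scene',(652,-35,140)),proj('side',(652,-35,140)))"
```

```text
t 17.32 p [678.3  51.  173.5] yaw 53.1 F [-0.6 -0.1  0.1] w 35.8
127.80928541139232 232.5473665763335
[333.60805778 237.37599266] [373.9052741  169.34642856]
```

View pics/f1.png

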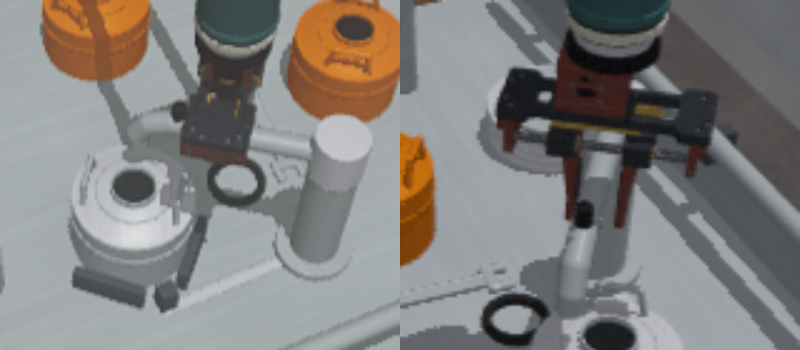

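The picture shows the tube between the fingers, the spout nearly at the pot: stub top at scene (351.2,214) / side (364,131.8), mouth at scene (333.2,244.4). The gasket is untouched and the pot still home.

```bash
python3 -c "
from h import *
for P in(onz('scene',351.2,213,222),onz('side',364,131.8,222),onz('side',360.2,165,140),onz('scene',338,230,140)): print(P.round(1),np.hypot(P[0]-756,P[1]-152.5).round(1), np.degrees(np.arctan2(P[1]-152.5,P[0]-756))%360)
print(onz('scene',333.2,244.4,112))"
```

```text
[650.5  14.3 222. ] 173.9 232.6477425787068
[645.2  18.7 222. ] 173.8 230.3624768181466
[627.7  -7.  140. ] 204.7 231.18439590151308
[634.4 -13.4 140. ] 205.7 233.77336823201134
[655.79530978 -37.19771598 112.        ]
```

{"op": "step_arm", "data": {
  "commands": [
    {"tx": 0, "ty": 0.0041, "tz": 0, "roll": -1.8, "hand": 0.036},
    {"tx": 0, "ty": 0.0041, "tz": 0, "roll": -1.8, "hand": 0.036},
    {"tx": 0, "ty": 0.0041, "tz": 0, "roll": -1.8, "hand": 0.036},
    {"tx": 0, "ty": 0.0041, "tz": 0, "roll": -1.8, "hand": 0.036},
    {"tx": 0, "ty": 0.0034, "tz": 0, "roll": -1.5, "hand": 0.036},
    {"tx": 0, "ty": 0, "tz": 0, "roll": 0, "hand": 0.036}
  ]
}}

```text
time_s: 18.18
ee_pos: [695.3, 38.9, 173.6]
tool_rot: [0.001, 0.857, 0.515, -0.0]
force: [0.5, 0.4, -0.8]
width: 35.7
gripper_force: 0.4
```

```bash
python3 -c "
from h import *
p,M=pose(); print(np.hypot(p[0]-756,p[1]-152.5), np.degrees(np.arctan2(p[1]-152.5,p[0]-756))%360)
print(proj('scene',(652,-35,140)),proj('side',(652,-35,140)))
a=ctrl.get_image('scene')[:,:,::-1][190:290,290:440];b=ctrl.get_image('side')[:,:,::-1][90:240,320:420]
cv2.imwrite('pics/f2.png',np.hstack([cv2.resize(a,(400,267)),cv2.resize(b,(400,600))[:]][1:]))
cv2.imwrite('pics/f2.png',np.hstack([cv2.resize(np.ascontiguousarray(a[:,:100]),(400,400)),cv2.resize(b,(400,600))[200:]]))"
```

```text
t 18.18 p [695.3  38.9 173.6] yaw 61.9 F [ 0.5  0.4 -0.8] w 35.7
128.79939926219234 241.87206439975438
[333.60805778 237.37599266] [373.9052741  169.34642856]
```

View pics/f2.png

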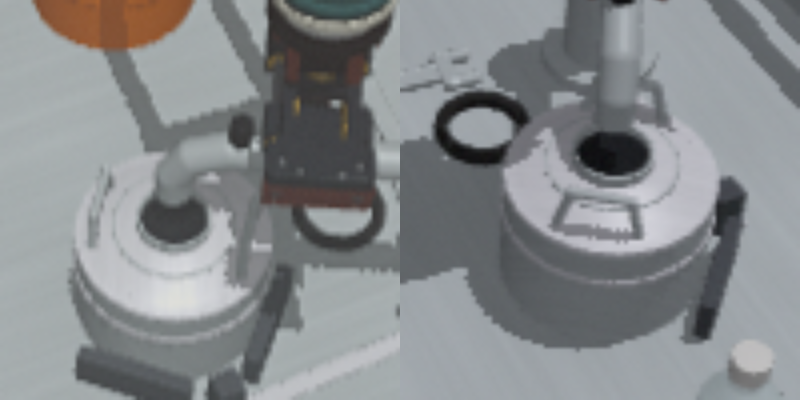

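The spout end is at scene (333,239) / side (373.4,171), where the prediction over the mouth is (333.6,237.4) / (373.9,169.3). In the side view, whose right axis lies along the swing, it is centred on the mouth within about 1 mm. Releasing and withdrawing upwards.

{"op": "step_arm", "data": {
  "commands": [
    {"tx": 0, "ty": 0, "tz": 0, "roll": 0, "hand": 0.05},
    {"tx": 0, "ty": 0, "tz": 0, "roll": 0, "hand": 0.07},
    {"tx": 0, "ty": 0, "tz": 0, "roll": 0, "hand": 0.07},
    {"tx": 0, "ty": 0, "tz": 0, "roll": 0, "hand": 0.07},
    {"tx": 0, "ty": 0, "tz": -0.02, "roll": 0, "hand": 0.07},
    {"tx": 0, "ty": 0, "tz": -0.04, "roll": 0, "hand": 0.07},
    {"tx": 0, "ty": 0, "tz": -0.05, "roll": 0, "hand": 0.07},
    {"tx": 0, "ty": 0, "tz": -0.04, "roll": 0, "hand": 0.07},
    {"tx": -0.04, "ty": -0.04, "tz": 0, "roll": 0, "hand": 0.07},
    {"tx": -0.04, "ty": -0.04, "tz": 0, "roll": 0, "hand": 0.07},
    {"tx": -0.04, "ty": -0.04, "tz": 0, "roll": 0, "hand": 0.07},
    {"tx": 0, "ty": 0, "tz": 0, "roll": 0, "hand": 0.07}
  ]
}}

```text
time_s: 19.77
ee_pos: [528.3, -10.2, 323.7]
tool_rot: [-0.001, 0.858, 0.514, -0.001]
force: [0.9, 0.2, 0.7]
width: 69.9
gripper_force: 0.0
```

```bash
python3 -c "
from h import *
p,M=pose()
im=ctrl.get_image('side'); cv2.imwrite('pics/end.png',im[:,:,::-1]); sc=ctrl.get_image('scene'); cv2.imwrite('pics/ends.png',sc[:,:,::-1])
for n,im,box in(('side',im,(355,165,395,190)),('side stub',im,(355,90,395,150)),('scene',sc,(315,225,350,262)),('scene stub',sc,(340,205,370,235))):
    x0,y0,x1,y1=box; k,l,s,c=cv2.connectedComponentsWithStats((im[y0:y1,x0:x1].max(2)<70).astype(np.uint8))
    for i in range(1,k):
        if s[i,4]>12: print(n,s[i],c[i]+[x0,y0])
a=np.radians(240.9); P=(756+172*np.cos(a),152.5+172*np.sin(a),215)
print('stub expected',proj('side',P),proj('scene',P)); print('mouth exp',proj('side',(652,-35,112)))
d=cv2.absdiff(cv2.imread('pics/f_side.png'),cv2.imread('pics/end.png')).max(2)
print('side row profile',im[160:172:2,360:388].max(2))
"
```

```text
t 19.77 p [528.3 -10.2 323.7] yaw 61.9 F [0.9 0.2 0.7] w 69.9
side [  9   8  18  11 156] [372.58333333 177.79487179]
side stub [17 42  7  9 52] [375.38461538 136.        ]
scene [ 10  15  16  11 122] [332.98360656 244.70491803]
scene stub [ 7 14  6  8 35] [349.77142857 222.68571429]
stub expected [376.82274672 135.12792011] [350.61276781 222.20015082]
mouth exp [372.91747611 177.21761918]
side row profile [[165 165 165 165 165 164 163 162 163 162 163 163 163 164 164 164 164 166
  168 168 166 161 155 148 140 139 137 140]
 [164 163 163 164 163 164 164 164 164 164 164 164 166 165 167 166 168 167
  166 166 165 166 165 167 166 166 167 167]
 [163 164 164 163 164 164 165 165 165 166 166 166 166 165 166 165 164 166
  165 164 166 166 166 165 167 168 169 168]
 [164 165 165 165 165 165 165 163 164 164 163 163 164 165 164 165 164 165
  166 166 168 167 168 169 167 168 167 167]
 [164 165 164 165 164 164 164 165 166 165 165 165 165 165 163 166 166 166
  166 166 165 165 166 166 166 167 167 168]
 [165 166 166 166 165 165 165 165 164 165 166 165 165 166 166 166 165 165
  165 166 166 169 168 167 167 167 167 168]]
```

```bash
python3 -c "
from h import *
P,g=tri(('scene',349.77,222.69),('side',375.38,136.0)); print(P.round(1),g.round(1),np.hypot(P[0]-756,P[1]-152.5).round(1),np.degrees(np.arctan2(P[1]-152.5,P[0]-756))%360)
Q,g=tri(('scene',332.98,244.7),('side',372.58,177.8)); print('mouth',Q.round(1),g.round(1))
im=cv2.imread('pics/end.png').astype(int)
for r in range(158,178,3): print(r,im[r,358:390].sum(1))
im=cv2.imread('pics/ends.png').astype(int)
for r in range(232,246,3): print(r,im[r,318:350].sum(1))
"
```

```text
[669.8   2.1 211.8] 3.0 173.4 240.16444947758117
mouth [652.7 -35.2 107.8] 3.7
158 [258 275 298 305 297 299 344 480 480 479 460 311 285 330 355 380 393 403
 408 403 390 387 436 324 379 490 492 489 488 487 484 485]
161 [293 293 283 279 281 289 292 300 293 278 281 261 300 337 365 386 394 402
 405 399 381 366 405 429 439 466 509 467 489 485 488 487]
164 [480 479 480 482 490 495 488 467 321 285 275 258 309 349 373 389 399 408
 410 396 395 465 528 491 474 360 304 379 486 488 487 484]
167 [347 344 342 332 333 328 323 294 296 294 305 254 267 279 283 286 286 286
 290 298 349 506 554 560 557 533 276 333 435 487 486 488]
170 [329 328 329 328 312 304 313 331 330 326 267 256 268 279 284 288 285 290
 292 312 404 512 439 533 526 343 308 317 427 545 548 546]
173 [362 312 338 339 338 334 310 283 274 264 169  71  96 109 150 156 148 151
 163 239 280 298 375 515 555 555 540 473 543 550 548 544]
176 [512 388 345 343 341 290 198  52  44  46  59  51  82  89  88  91  86  89
  80  89  90  88 108 211 399 536 564 562 556 522 526 554]
232 [541 530 528 521 516 520 514 512 514 514 470 383 396 404 403 401 396 390
 389 398 395 380 367 353 338 327 357 390 389 435 437 406]
235 [429 521 516 527 524 515 511 506 522 521 453 300 374 401 394 385 371 354
 332 311 319 382 404 433 434 443 439 453 538 536 541 540]
238 [528 533 513 482 525 534 536 539 523 468 304 314 338 351 358 362 360 364
 354 330 319 334 353 372 367 360 353 345 358 364 359 356]
241 [529 500 539 538 537 544 523 416 241 184 177 184 195 239 272 276 266 203
 185 180 178 184 223 313 408 361 364 364 362 350 374 373]
244 [504 552 545 543 548 551 478 196 183 193 196 180 183 189 181 179 181 185
 189 198 197 192 183 243 483 555 567 564 564 556 464 518]
```

```bash
python3 -c "
from cell import ctrl
print(ctrl.finish_job())"
```

```text
the job is handed in; nothing more can be done
None
```

I handed the job in at about 20 s: the pot is home in the V, bearing on both bars, and the filling arm's spout stands over its mouth to within about 1–2 mm by the cameras. The other things were left where they were, as far as the pictures show.

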